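Weed out the tired display clips

TASK

Two of the four spring clips under the clear shelf have gone weak: squeeze their handles to feel which, and put the two weak ones in the red tray. Leave the two firm clips lying where they are on the yellow display, do not lean on the display, and do not disturb the pen cup, the notebooks or the cactus.

Things in the scene. Friction and masses are not known exactly. Their poses are not given: they have to be found in the camera images.
- clip_a: orange spring clip, 128 mm long, 32 mm tall, two upright plates 4 mm thick on a vertical hinge; the four look alike, two are weak. Origin: hinge axis, underside. Jaws run 66 mm to +x (21 mm wide); handles with green ends run 62 mm to -x, spreading from 20 to 46 mm over all (some 40 to 44 mm where one grips, 48 mm behind the hinge). Starts with the handles (-x) away from the robot, within 0.25 rad. z up. Its +y lever. 56 to 91 g.
- clip_b: orange spring clip, 128 mm long, 32 mm tall, two upright plates 4 mm thick on a vertical hinge; the four look alike, two are weak. Origin: hinge axis, underside. Jaws run 66 mm to +x (21 mm wide); handles with green ends run 62 mm to -x, spreading from 20 to 46 mm over all (some 40 to 44 mm where one grips, 48 mm behind the hinge). Starts with the handles (-x) away from the robot, within 0.25 rad. z up. Its +y lever. 56 to 91 g.
- clip_c: orange spring clip, 128 mm long, 32 mm tall, two upright plates 4 mm thick on a vertical hinge; the four look alike, two are weak. Origin: hinge axis, underside. Jaws run 66 mm to +x (21 mm wide); handles with green ends run 62 mm to -x, spreading from 20 to 46 mm over all (some 40 to 44 mm where one grips, 48 mm behind the hinge). Starts with the handles (-x) away from the robot, within 0.25 rad. z up. Its +y lever. 56 to 91 g.
- clip_d: orange spring clip, 128 mm long, 32 mm tall, two upright plates 4 mm thick on a vertical hinge; the four look alike, two are weak. Origin: hinge axis, underside. Jaws run 66 mm to +x (21 mm wide); handles with green ends run 62 mm to -x, spreading from 20 to 46 mm over all (some 40 to 44 mm where one grips, 48 mm behind the hinge). Starts with the handles (-x) away from the robot, within 0.25 rad. z up. Its +y lever. 56 to 91 g.
- clip_a_coil (a point): middle of the clip's spring coil, 16 mm above the underside; 0.1 mm to +y of the hinge axis in a firm clip, to -y in a weak one: too little to see or read. Pinched 48 mm behind the hinge, a weak clip gives way at 2 N of grip and is squeezed up by 6 N to a stop, about 18 mm over the handles; a firm one stays shut (40 to 44 mm) to 11 N and needs about 19 N to squeeze up.
- clip_b_coil (a point): middle of the clip's spring coil, 16 mm above the underside; 0.1 mm to +y of the hinge axis in a firm clip, to -y in a weak one: too little to see or read. Pinched 48 mm behind the hinge, a weak clip gives way at 2 N of grip and is squeezed up by 6 N to a stop, about 18 mm over the handles; a firm one stays shut (40 to 44 mm) to 11 N and needs about 19 N to squeeze up.
- clip_c_coil (a point): middle of the clip's spring coil, 16 mm above the underside; 0.1 mm to +y of the hinge axis in a firm clip, to -y in a weak one: too little to see or read. Pinched 48 mm behind the hinge, a weak clip gives way at 2 N of grip and is squeezed up by 6 N to a stop, about 18 mm over the handles; a firm one stays shut (40 to 44 mm) to 11 N and needs about 19 N to squeeze up.
- clip_d_coil (a point): middle of the clip's spring coil, 16 mm above the underside; 0.1 mm to +y of the hinge axis in a firm clip, to -y in a weak one: too little to see or read. Pinched 48 mm behind the hinge, a weak clip gives way at 2 N of grip and is squeezed up by 6 N to a stop, about 18 mm over the handles; a firm one stays shut (40 to 44 mm) to 11 N and needs about 19 N to squeeze up.
- display: fixed yellow plinth, 200 mm deep (x), 430 mm wide (y), 25 mm high; the clips lie on it about 100 mm apart in y, hinges 95 to 108 mm from its front edge. Origin: middle of the front edge (the one away from the robot), on the table; its +x runs back towards the robot. At each end an acrylic cheek (y = +-208 mm, x 110 to 140 mm) carries the clear shelf.
- shelf_edge (a point): middle of the lower front edge of the display's clear acrylic shelf: 64 mm behind the plinth's front edge (nearer the robot), 145 mm above the table. The shelf is 102 mm deep, 430 mm wide, 6 mm thick, over hinges and jaws; it bars a gripper straight above the handles: one tilted about 35 degrees, its top away from the robot, fits. Stock on it stands up to 35 mm higher.
- tray: red open reject tray, outside 200 x 200 mm, walls 5 mm thick and 40 mm high, floor 5 mm thick. Fixed to the table. Origin: centre of its underside.
- pen_cup: bystander: clear cup of carrot pens, 76 mm across, about 160 mm tall, between the robot and the tray. Origin: centre of underside.
- notebooks: bystander: two black-edged notebooks in a pile, 130 x 180 x 33 mm, lying beyond the display. Origin: centre of underside.
- cactus: bystander: little potted cactus, 58 mm across, 58 mm tall, beyond the tray. Origin: centre of underside.

How it is judged:
At the end, for the whole second after the job is handed in: Both weak clips lie in the red tray (hinge within its outline and less than 60 mm above the table) and at rest; both firm clips lie flat on the display at rest, within 40 mm of where they started (((y of clip_a_coil in the frame of clip_a below 0 m and x of clip_a in the frame of tray between -0.1 and 0.1 m and y of clip_a in the frame of tray between -0.1 and 0.1 m and height (world z) of clip_a below 0.06 m) or (y of clip_a_coil in the frame of clip_a above 0 m and distance of clip_a from where it was at the start of the episode below 0.04 m and angle between clip_a's own z axis and vertical below 0.15 rad)) and linear speed of each of clip_a, clip_b, clip_c, clip_d below 0.02 m/s and ((y of clip_b_coil in the frame of clip_b below 0 m and x of clip_b in the frame of tray between -0.1 and 0.1 m and y of clip_b in the frame of tray between -0.1 and 0.1 m and height (world z) of clip_b below 0.06 m) or (y of clip_b_coil in the frame of clip_b above 0 m and distance of clip_b from where it was at the start of the episode below 0.04 m and angle between clip_b's own z axis and vertical below 0.15 rad)) and ((y of clip_c_coil in the frame of clip_c below 0 m and x of clip_c in the frame of tray between -0.1 and 0.1 m and y of clip_c in the frame of tray between -0.1 and 0.1 m and height (world z) of clip_c below 0.06 m) or (y of clip_c_coil in the frame of clip_c above 0 m and distance of clip_c from where it was at the start of the episode below 0.04 m and angle between clip_c's own z axis and vertical below 0.15 rad)) and ((y of clip_d_coil in the frame of clip_d below 0 m and x of clip_d in the frame of tray between -0.1 and 0.1 m and y of clip_d in the frame of tray between -0.1 and 0.1 m and height (world z) of clip_d below 0.06 m) or (y of clip_d_coil in the frame of clip_d above 0 m and distance of clip_d from where it was at the start of the episode below 0.04 m and angle between clip_d's own z axis and vertical below 0.15 rad))); the robot touches nothing.
It fails at once if the pen cup is shifted more than 30 mm or tipped (distance of pen_cup from where it was at the start of the episode above 0.03 m or angle between pen_cup's own z axis and vertical above 0.3 rad).
It fails at once if the notebooks is shifted more than 30 mm or tipped (distance of notebooks from where it was at the start of the episode above 0.03 m or angle between notebooks's own z axis and vertical above 0.3 rad).
It fails at once if the cactus is shifted more than 30 mm or tipped (distance of cactus from where it was at the start of the episode above 0.03 m or angle between cactus's own z axis and vertical above 0.3 rad).
It fails at once if the robot presses on the display with more than 30 N (contact force between the arm and display above 30 N).
It also fails if it takes over 72 s, if anything falls off the work surface, if the arm or the gripper's body presses on something with over 40 N, if the wrist force passes 120 N, or if a joint passes its speed limit or range.

ROBOT

A 7-joint arm with a two-finger parallel gripper is mounted at the origin on the work surface. World frame = base frame: x ahead of the robot, y to its left, z up, the work surface at z = 0. Lengths are in m, angles in rad, forces in N, time in s.
With the tool pointing down it reaches from about 0.4 to 0.85 m from the base axis. Payload 4.4 kg.
Tool frame: the origin (TCP) lies at the very end of the fingers, on their centre line; the grasp point (between the pads) lies behind it (bot.grasp_offset is the z of the grasp point in the tool frame, in m); z points along the fingers, y is the line along which they close (so a half turn about z gives the same grasp; the last joint's range is limited). The gripper opens to 94 mm and grips with 3 to 60 N. Pads are 16 mm wide; open, the fingers measure 119 mm over their backs; the gripper's body (75 mm by 177 mm) begins 78 mm behind the grasp point.
Start: joints at [1.254, 0.628, 0.038, 1.517, -0.027, 0.996, -0.02], TCP at [0.161, -0.63, 0.171] pointing down, gripper open.
Joint ranges: [-3.06, 3.06], [-0.37, 2.12], [-1.25, 1.32], [0.18, 2.47], [-1.1, 4.24], [0.23, 1.98], [-2.94, 2.94]. Speed limits (rad/s): [2.57, 2.57, 3.14, 3.14, 3.14, 3.14, 3.14].

INTERFACE

Orientations are given as a rotation vector (axis times angle).
In Python, from cell import bot gives the robot as it stands. The module is installed in compiled form; this text tells all that it offers.
- The arm moves only by the shell command python3 -m crank 'ROWS' [FORCE]. ROWS is JSON, a list of rows, each a list of 5 numbers: the shift along the world's x, y, z in m, then the turn about the world's z in rad, then the opening, from 0 (shut) to 1 (fully open). In form: [[x, y, z, roll, gripper], ...]. A call has 1 to 12 rows; each row shifts and turns the commanded pose from where the row before left it; what a row does not reach is not made up. A row lasts 1/8 s, in which the tool goes at most 62.5 mm and 10.7 degrees, less where a joint would pass 70% of its speed; a pose out of reach is approached as far as the arm can. A call is refused whole if a number of a shift passes 0.0625 or a number of a turn 0.188, either way. A call with a gripper value outside its range is refused whole. The fingers move at their own pace and stop on an object; FORCE is the grip in N (left out, the last holds). Time passes only in rows, so rows that do not move let the fingers close. It gives the time, the measured TCP pose, the force, the opening and the grip force at its end, in the units of the state.
- bot.sense(): the state, without advancing time (a new reading comes with each control period).
- bot.camera(name): name is "side" or "top"; returns a dict with "image" (400x640x3 uint8, red, green, blue), "fov_y" (degrees; the focal length in pixels is half the picture's height over the tangent of half this angle, whatever the lens; pixels are square), "cx", "cy" (the principal point, pixels), "k1" (the pictures are not rectified: a ray, as slopes to the right and down, at radius r is drawn at 1 + k1 r^2 times it, then the intrinsics apply), "R" (3x3) and "t" (3): a world point X has camera coordinates R X + t. Camera axes: x right, y down, z forward; pixel columns grow to the right and rows downward; lengths in m; the calibration is good to about 2 mm. A picture is of the moment at which its call begins. There is no depth.
- bot.job_done(): hands the job in; it is judged then, once.
The state is a dict: "time": time; "joint_pos": joint angles; "qd": joint speeds; "tau": joint torques, N m; "tcp_pos": TCP position; "tool_rot": TCP orientation; "contact_force": force on the tool from outside, world axes, zero at the start; "torque": the same for the moment, N m; "finger_gap": finger opening in m; "grasp_force": force on a finger pad.
Only numpy, scipy, OpenCV 4.12 (cv2) and the standard library are available. Lean on these libraries where they do the work, as an engineer would, in place of code of your own. Each camera call takes 0.05 s, during which the arm holds its last target. There are 200 camera calls.

## Working session

There is one attempt and no reset: what is moved stays moved. The work goes in short steps, Python scripts to look and compute and a shell command to move; the robot and the scene stay as the last step left them, time stands still between calls to the robot, and variables do not carry over. Pictures are saved under pics/ and viewed, at most 10 in all, crops included, and the job is handed in when it is done.

```bash
mkdir -p pics; python3 - <<'E'
from cell import bot
import cv2
s=bot.sense()
print({k:(v if not hasattr(v,'round') else v.round(3)) if not isinstance(v,list) else [round(x,3) for x in v] for k,v in s.items()}, bot.grasp_offset)
for n in("side","top"):
    c=bot.camera(n); cv2.imwrite(f"pics/{n}0.png",c["image"][:,:,::-1]); print(n,c["fov_y"],c["cx"],c["cy"],c["k1"],c["R"],c["t"])
E
```

```text
{'time': 0.0, 'joint_pos': array([ 1.254,  0.629,  0.038,  1.518, -0.027,  0.996, -0.02 ]), 'qd': array([ 0.001, -0.   ,  0.   , -0.002,  0.   , -0.   , -0.001]), 'tau': array([-0.0000e+00, -5.4972e+01,  1.1440e+00, -1.8664e+01, -5.2000e-02,
        2.4000e-02,  0.0000e+00]), 'tcp_pos': array([ 0.161, -0.629,  0.17 ]), 'tool_rot': array([-3.115, -0.393,  0.   ]), 'contact_force': array([ 0.038,  0.133, -0.227]), 'torque': array([ 0.01 , -0.05 , -0.008]), 'grasp_force': 0.0, 'finger_gap': 0.09417013163148058} -0.0188
side 56.11791711404299 316.9929518198778 199.32242020801303 0.031035204026562384 [[ 0.98426991  0.17627911 -0.01176533]
 [ 0.08910729 -0.55283547 -0.82851243]
 [-0.15255373  0.81443147 -0.55984707]] [-0.52828585  0.05908948  1.02200869]
top 55.03207916228013 321.6896519113897 199.69988106522 0.01302296893409022 [[-2.88441382e-02 -9.99583464e-01 -9.55881089e-04]
 [-9.79908044e-01  2.84651585e-02 -1.97408105e-01]
 [ 1.97353087e-01 -4.75739110e-03 -9.80320930e-01]] [0.00671932 0.55978998 0.95211661]
```

View pics/top0.png

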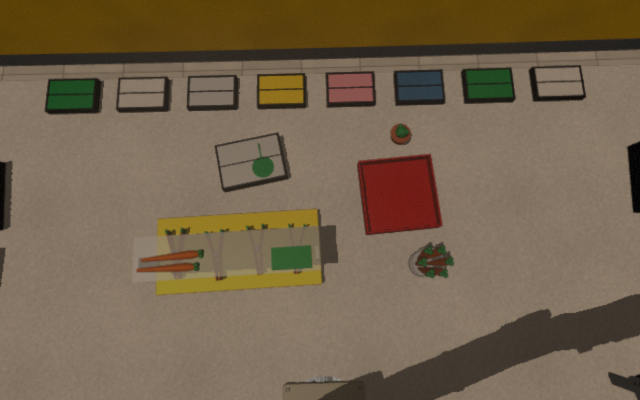

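View pics/side0.png

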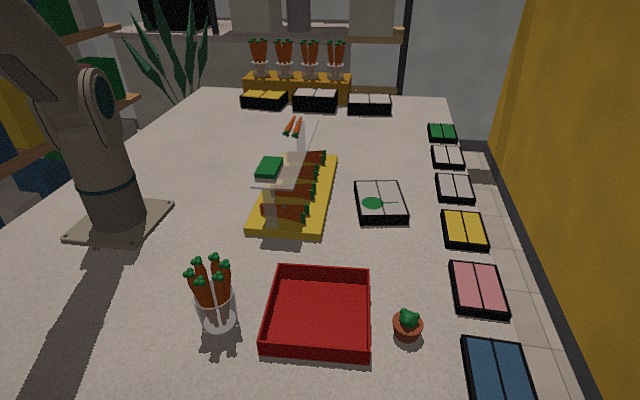

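The top view shows the yellow display at px (157–321, 210–293), with green handle ends along its upper edge. The tray is near (400, 195), the pen cup near (430, 262), the cactus at (400, 133) and the notebooks at (252, 162). Next I measure these.

```bash
cat > h.py <<'E'
import numpy as np, cv2
def ray(c,uv):
    f=200/np.tan(np.radians(c["fov_y"])/2)
    K=np.array([[f,0,c["cx"]],[0,f,c["cy"]],[0,0,1]])
    p=cv2.undistortPoints(np.float64(uv).reshape(-1,1,2),K,np.array([c["k1"],0,0,0,0.]))[:,0]
    d=np.c_[p,np.ones(len(p))]@np.array(c["R"])
    return -np.array(c["R"]).T@np.array(c["t"]),d
def plane(c,uv,z):
    o,d=ray(c,uv); return o+d*((z-o[2])/d[:,2])[:,None]
def proj(c,X):
    f=200/np.tan(np.radians(c["fov_y"])/2)
    P=np.atleast_2d(X)@np.array(c["R"]).T+np.array(c["t"]); p=P[:,:2]/P[:,2:]
    return p*(1+c["k1"]*(p**2).sum(1,keepdims=True))*f+[c["cx"],c["cy"]]
def blobs(img,lo,hi,amin):
    m=cv2.inRange(cv2.cvtColor(img,cv2.COLOR_RGB2HSV),lo,hi)
    n,l,s,ce=cv2.connectedComponentsWithStats(m)
    return [(s[i][:5],ce[i],np.argwhere(l==i)[:,::-1]) for i in range(1,n) if s[i][4]>=amin]
E
python3 - <<'E'
from cell import bot
from h import *
np.set_printoptions(precision=3,suppress=True)
c=bot.camera("top"); im=c["image"]
cv2.imwrite("pics/crop1.png",cv2.resize(im[195:305,130:330],None,fx=4,fy=4,interpolation=cv2.INTER_CUBIC)[:,:,::-1])
m=cv2.inRange(cv2.cvtColor(im,cv2.COLOR_RGB2HSV),(22,150,120),(32,255,255)); m[:200]=0;m[300:]=0
m[:,:140]=0; m[:,340:]=0
r=cv2.minAreaRect(np.argwhere(m)[:,::-1].astype(np.float32)); b=cv2.boxPoints(r)
print("display",plane(c,b,.025))
for s,ce,p in blobs(im,(40,80,20),(85,255,255),5):
    if 215<ce[1]<242 and 150<ce[0]<330: print("green",s,ce,plane(c,ce,.057))
for s,ce,p in blobs(im,(0,180,80),(5,255,255),800): print("tray",s,plane(c,cv2.boxPoints(cv2.minAreaRect(p.astype(np.float32))),.04))
print("nb,cactus,cup",plane(c,[[252,162],[401,135],[420,262]],.03))
E
```

```text
display [[ 0.526  0.447  0.025]
 [ 0.542  0.005  0.025]
 [ 0.343 -0.002  0.025]
 [ 0.33   0.423  0.025]]
green [262 224   2   4   7] [262.429 225.714] [[0.495 0.146 0.057]]
green [247 227   2   3   6] [247.5 228. ] [[0.491 0.184 0.057]]
green [181 229   2   3   6] [181.5 230. ] [[0.49  0.354 0.057]]
green [165 230   3   4   6] [166.  231.5] [[0.488 0.394 0.057]]
tray [ 359  159   82   74 4665] [[ 0.662 -0.112  0.04 ]
 [ 0.677 -0.318  0.04 ]
 [ 0.483 -0.32   0.04 ]
 [ 0.469 -0.121  0.04 ]]
nb,cactus,cup [[ 0.676  0.179  0.03 ]
 [ 0.742 -0.236  0.03 ]
 [ 0.392 -0.261  0.03 ]]
```

View pics/crop1.png

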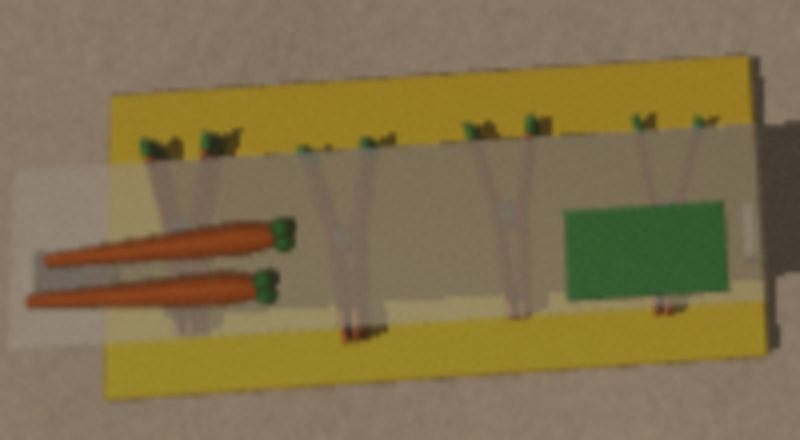

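The crop shows four V-shaped handle pairs, with green ends at about (150,145)/(212,140), (305,150)/(370,143), (475,130)/(537,125) and (640,122)/(703,122). They stick out just ahead of the shelf edge. My rows have no tilt component, so I'll test whether a reach limit tilts the tool, and whether the tilt stays.

```bash
python3 -m crank '[[-0.0155,0.06,0,0,1],[-0.0155,0.06,0,0,1],[-0.0155,0.06,0,0,1],[-0.0155,0.06,0,0,1],[-0.0155,0.06,0,0,1],[-0.0155,0.06,0,0,1]]'; cat >> h.py <<'E'
def show():
    from cell import bot
    from scipy.spatial.transform import Rotation as R
    s=bot.sense(); M=R.from_rotvec(s["tool_rot"]).as_matrix()
    print("t",round(s["time"],2),"q",np.round(s["joint_pos"],2),"tcp",np.round(s["tcp_pos"],3),"z",M[:,2].round(3),"y",M[:,1].round(3),"F",np.round(s["contact_force"],1),"gap",round(s["finger_gap"],4),round(s["grasp_force"],1))
E
python3 -c "from h import *;show()"
```

```text
time: 0.9
tcp_pos: [0.0678, -0.2676, 0.1705]
tool_rot: [-3.117, -0.393, -0.0]
contact_force: [1.2, -0.4, 0.5]
finger_gap: 0.0941
grasp_force: 0.0
t 0.9 q [ 1.2   0.1   0.03  2.43 -0.    0.62 -0.09] tcp [ 0.068 -0.268  0.17 ] z [ 0.  0. -1.] y [ 0.248 -0.969 -0.   ] F [ 1.2 -0.4  0.5] gap 0.0941 0.0
```

```bash
python3 -m crank '[[-0.0125,0.05,0,0,1],[0,0,0,0,1]]' >/dev/null; python3 -c "from h import *;show()"; python3 -m crank '[[-0.01,0.04,0,0,1],[0,0,0,0,1]]' >/dev/null; python3 -c "from h import *;show()"
```

```text
t 1.15 q [ 1.43  0.09 -0.21  2.43  0.01  0.63 -0.11] tcp [ 0.066 -0.259  0.172] z [ 0.009  0.008 -1.   ] y [ 0.246 -0.969 -0.005] F [ 0.5 -0.1  0.4] gap 0.0937 0.0
t 1.4 q [ 1.65  0.08 -0.44  2.44  0.02  0.64 -0.13] tcp [ 0.064 -0.25   0.173] z [ 0.016  0.014 -1.   ] y [ 0.244 -0.97  -0.01 ] F [-1.   0.  -0.7] gap 0.094 0.0
```

```bash
python3 -m crank '[[-0.01,0.06,0,0,1],[-0.01,0.06,0,0,1],[-0.01,0.06,0,0,1],[-0.01,0.06,0,0,1]]' >/dev/null; python3 -c "from h import *;show()"; python3 -m crank '[[0.015,-0.06,0,0,1],[0.015,-0.06,0,0,1]]' >/dev/null; python3 -c "from h import *;show()"
```

```text
t 1.9 q [ 2.5  -0.3  -0.83  2.46 -0.32  0.92  0.57] tcp [ 0.035 -0.176  0.227] z [ 0.038  0.005 -0.999] y [ 0.243 -0.97   0.004] F [-2.2  1.1  0.5] gap 0.094 0.0
t 2.15 q [ 2.52 -0.01 -1.18  2.31 -0.03  0.84  0.03] tcp [ 0.049 -0.265  0.229] z [ 0.016  0.011 -1.   ] y [ 0.237 -0.971 -0.007] F [-1.6  0.9  0.6] gap 0.0936 0.0
```

```bash
cat > kin.py <<'E'
import numpy as np, itertools
from scipy.optimize import least_squares
from scipy.spatial.transform import Rotation as R
LO=np.array([-3.06,-.37,-1.25,.18,-1.1,.23,-2.94]);HI=np.array([3.06,2.12,1.32,2.47,4.24,1.98,2.94])
def fk(q,p):
    # p: yaw0,h,L1,a(elbow offset),L2,b(wrist offset),L3,tool yaw, s1,s3,s5,s7, base x
    s=[p[8],1,p[9],1,p[10],1,p[11]]
    t=np.array([p[12] if len(p)>12 else 0,0,p[1]]); M=R.from_euler('z',p[0]+s[0]*q[0])*R.from_euler('y',q[1])
    t=t+M.apply([0,0,p[2]]); M=M*R.from_euler('z',s[2]*q[2]); t=t+M.apply([p[3],0,0]); M=M*R.from_euler('y',q[3]); t=t+M.apply([-p[3],0,p[4]])
    M=M*R.from_euler('z',s[4]*q[4])*R.from_euler('y',q[5]); t=t+M.apply([p[5],0,p[6]])
    return t,M*R.from_euler('z',s[6]*q[6]+p[7])
D=[([1.254,.629,.038,1.518,-.027,.996,-.02],[.161,-.629,.170],[0,0,-1],[.248,-.969,0]),
([1.2,.1,.03,2.43,0,.62,-.09],[.068,-.268,.170],[0,0,-1],[.248,-.969,0]),
([1.43,.09,-.21,2.43,.01,.63,-.11],[.066,-.259,.172],[.009,.008,-1],[.246,-.969,-.005]),
([1.65,.08,-.44,2.44,.02,.64,-.13],[.064,-.25,.173],[.016,.014,-1],[.244,-.97,-.01]),
([2.5,-.3,-.83,2.46,-.32,.92,.57],[.035,-.176,.227],[.038,.005,-.999],[.243,-.97,.004]),
([2.52,-.01,-1.18,2.31,-.03,.84,.03],[.049,-.265,.229],[.016,.011,-1],[.237,-.971,-.007])]
def fit():
    best=None
    for s in itertools.product([1,-1],repeat=4):
      for y0,ty in itertools.product([0,np.pi/2,np.pi,-np.pi/2],[0,np.pi/2,np.pi,-np.pi/2]):
        def f(x):
            o=[]
            p=np.r_[x[:8],s,0]
            for q,t,z,y in D:
                a,M=fk(q,p);M=M.as_matrix(); o+=[(a-t)*3,M[:,2]-z,M[:,1]-y]
            return np.concatenate(o)
        r=least_squares(f,[y0,.35,.45,0,.4,0,.3,ty],max_nfev=30)
        if best is None or r.cost<best[0]: best=(r.cost,np.r_[r.x,s,0],r.fun)
    return best
if __name__=="__main__":
    np.set_printoptions(precision=3,suppress=True)
    b=fit(); print(b[0],b[1]); print(b[2].reshape(-1,9)); np.save("p.npy",b[1])
E
python3 kin.py
```

```text
0.0014564991258153184 [-0.053 -0.364  0.579  0.003  0.381  0.015 -0.269  1.518 -1.    -1.
 -1.    -1.     0.   ]
[[-0.016 -0.005 -0.012  0.     0.001  0.     0.     0.    -0.001]
 [ 0.03   0.03   0.    -0.005  0.007  0.    -0.     0.    -0.008]
 [ 0.011  0.006  0.004  0.001  0.002  0.    -0.001 -0.001 -0.002]
 [-0.001 -0.007  0.007  0.002  0.003  0.    -0.001 -0.    -0.002]
 [ 0.001 -0.008 -0.003 -0.004 -0.004 -0.     0.002  0.     0.003]
 [-0.004 -0.008  0.004 -0.004 -0.004  0.     0.001 -0.     0.003]]
```

```bash
cat > sim.py <<'E'
from kin import *
p=np.load("p.npy"); d=p[1]-p[6]; p[6]=.35; p[1]=d+.35
VM=np.array([2.57,2.57,3.14,3.14,3.14,3.14,3.14])*.7/8
def step(q,T,M,row,w,latch=True,reg=.01):
    T=T+row[:3]; M=R.from_euler('z',row[3])*M
    def f(x):
        t,m=fk(x,p); return np.r_[t-T,w*(m*M.inv()).as_rotvec(),reg*(x-q)]
    lo=np.maximum(LO,q-VM)-1e-6;hi=np.minimum(HI,q+VM)+1e-6
    q2=np.clip(least_squares(f,np.clip(q,lo+1e-7,hi-1e-7),bounds=(lo,hi),max_nfev=40).x,LO,HI)
    if latch: T,M=fk(q2,p)
    return q2,T,M
if __name__=="__main__":
    np.set_printoptions(precision=3,suppress=True)
    for w in(.1,.3,1,3):
      for reg in (.001,.01,.05):
        q=np.array(D[3][0]);T,M=fk(q,p)
        for i in range(4): q,T,M=step(q,T,M,np.array([-.01,.06,0,0]),w,True,reg)
        a=q.copy(),T,M.as_matrix()[:,2]
        for i in range(2): q,T,M=step(q,T,M,np.array([.015,-.06,0,0]),w,True,reg)
        print(w,reg,a[0],a[1],a[2],'|',T,M.as_matrix()[:,2])
E
python3 sim.py
```

```text
0.1 0.001 [ 1.468  0.267 -0.76   2.47  -0.01   1.123 -0.619] [ 0.057 -0.042  0.216] [-0.32   0.533 -0.783] | [ 0.087 -0.162  0.216] [-0.32   0.533 -0.783]
0.1 0.01 [ 1.357  0.239 -0.586  2.47  -0.027  1.124 -0.528] [ 0.057 -0.043  0.216] [-0.311  0.537 -0.784] | [ 0.087 -0.162  0.216] [-0.31   0.535 -0.786]
0.1 0.05 [ 1.484  0.202 -0.532  2.47  -0.045  1.129 -0.303] [ 0.052 -0.05   0.219] [-0.207  0.566 -0.798] | [ 0.082 -0.168  0.218] [-0.18   0.528 -0.83 ]
0.3 0.001 [ 0.848 -0.34   0.022  2.47  -0.046  1.153 -0.433] [ 0.055 -0.047  0.258] [-0.046  0.142 -0.989] | [ 0.085 -0.167  0.258] [-0.046  0.142 -0.989]
0.3 0.01 [ 1.353 -0.355 -0.237  2.47  -0.098  1.171 -0.141] [ 0.055 -0.048  0.258] [-0.048  0.143 -0.989] | [ 0.085 -0.168  0.258] [-0.048  0.143 -0.989]
0.3 0.05 [ 1.581 -0.338 -0.392  2.47  -0.121  1.157 -0.047] [ 0.059 -0.055  0.253] [-0.065  0.155 -0.986] | [ 0.087 -0.173  0.255] [-0.053  0.15  -0.987]
1 0.001 [ 0.807 -0.37   0.002  2.47  -0.032  1.068 -0.501] [ 0.073 -0.07   0.257] [ 0.005  0.039 -0.999] | [ 0.103 -0.189  0.257] [ 0.005  0.039 -0.999]
1 0.01 [ 1.158 -0.37  -0.126  2.47  -0.079  1.074 -0.244] [ 0.067 -0.076  0.256] [ 0.006  0.041 -0.999] | [ 0.097 -0.196  0.256] [ 0.006  0.041 -0.999]
1 0.05 [ 1.382 -0.37  -0.225  2.47  -0.114  1.073 -0.095] [ 0.067 -0.081  0.255] [ 0.006  0.041 -0.999] | [ 0.096 -0.199  0.256] [ 0.006  0.041 -0.999]
3 0.001 [ 0.791 -0.37   0.001  2.47  -0.028  1.046 -0.519] [ 0.078 -0.075  0.256] [ 0.016  0.02  -1.   ] | [ 0.108 -0.195  0.256] [ 0.016  0.02  -1.   ]
3 0.01 [ 1.145 -0.37  -0.121  2.47  -0.078  1.05  -0.253] [ 0.071 -0.083  0.256] [ 0.016  0.02  -1.   ] | [ 0.101 -0.203  0.256] [ 0.016  0.02  -1.   ]
3 0.05 [ 1.369 -0.37  -0.213  2.47  -0.114  1.05  -0.097] [ 0.07  -0.089  0.254] [ 0.016  0.02  -1.   ] | [ 0.099 -0.207  0.255] [ 0.016  0.02  -1.   ]
```

```bash
cat > search.py <<'E'
from sim import *
np.set_printoptions(precision=2,suppress=True)
import sys
def start(T,yaw,q0):
    M=R.from_matrix(np.array([[np.cos(yaw),np.sin(yaw),0],[np.sin(yaw),-np.cos(yaw),0],[0,0,-1]]))
    def f(x):
        t,m=fk(x,p);return np.r_[t-T,m.apply([0,0,1])-[0,0,-1],m.apply([1,0,0])-[np.cos(yaw),np.sin(yaw),0],.003*(x-q0)]
    r=least_squares(f,q0,bounds=(LO,HI)); return r.x,np.abs(r.fun[:9]).max()
from multiprocessing import Pool
def job(a):
    r,z,yaw,row=a
    q,e=start(np.array([r,0,z]),yaw,np.array([0,.6,0,1.5,0,1,-yaw]))
    if e>.01: return None
    T,M=fk(q,p); out=[]
    for i in range(12): q,T,M=step(q,T,M,row,1.0)
    u=M.inv().apply([0,0,1]); return (u[0],u[1],r,z,yaw,row,T,q)
if __name__=="__main__":
    rows=[]
    for dx in(-.06,0,.06):
      for dz in(-.06,0,.06):
        for dr in(-.18,0,.18): 
            if dx or dz or dr: rows.append(np.array([dx,0,dz,dr]))
    rows+=[np.array([0,s*.06,0,t]) for s in(1,-1) for t in (-.18,0,.18)]
    J=[(r,z,y,w) for r in(.35,.5,.7) for z in(.15,.4) for y in(0.,3.,-2.9) for w in rows]
    with Pool() as P: res=[x for x in P.map(job,J,chunksize=4) if x]
    res.sort(key=lambda x:-abs(x[0])+abs(x[1]))
    for x in res[:22]: print(*x)
E
timeout 560 python3 search.py
```

```text
multiprocessing.pool.RemoteTraceback: 
"""
Traceback (most recent call last):
  File "search.py", line 12, in job
    q,e=start(np.array([r,0,z]),yaw,np.array([0,.6,0,1.5,0,1,-yaw]))
        ~~~~~^^^^^^^^^^^^^^^^^^^^^^^^^^^^^^^^^^^^^^^^^^^^^^^^^^^^^^^
  File "search.py", line 8, in start
    r=least_squares(f,q0,bounds=(LO,HI)); return r.x,np.abs(r.fun[:9]).max()
ValueError: Initial guess is outside of provided bounds
"""

The above exception was the direct cause of the following exception:

Traceback (most recent call last):
  File "search.py", line 25, in <module>
    with Pool() as P: res=[x for x in P.map(job,J,chunksize=4) if x]
                                      ~~~~~^^^^^^^^^^^^^^^^^^^
ValueError: Initial guess is outside of provided bounds
```

```bash
sed -i 's/np.array(\[0,.6,0,1.5,0,1,-yaw\])/np.array([0,.6,0,1.5,0,1,q7])/; s/r,z,yaw,row=a/r,z,q7,row=a; yaw=np.arctan2(*fk([0,.6,0,1.5,0,1.0416,q7],p)[1].apply([1,0,0])[1::-1])/; s/for y in(0.,3.,-2.9)/for y in(1.57,-1.57,2.8,-2.8)/; s/out=\[\]/yaw=q7/' search.py; timeout 570 python3 search.py
```

```text
-0.3831297293362672 -0.016646472331533282 0.7 0.15 -2.8 [ 0.06  0.   -0.06 -0.18] [ 0.73 -0.37 -0.56] [ 0.56  1.82 -0.05  0.92 -1.1   0.23 -2.94]
-0.3588368040827483 0.056131927500854085 0.5 0.15 -2.8 [ 0.06  0.   -0.06 -0.18] [ 0.69 -0.35 -0.57] [ 0.59  1.82 -0.09  0.98 -1.1   0.23 -2.94]
-0.308726860478191 0.012180460948815615 0.35 0.15 -1.57 [-0.06  0.   -0.06  0.  ] [ 0.27  0.02 -0.11] [-0.26  0.95  0.26  2.43 -1.1   0.23 -0.52]
0.3087070630371304 -0.012672156741647195 0.35 0.15 1.57 [-0.06  0.   -0.06  0.  ] [ 0.27  0.02 -0.11] [-0.26  0.95  0.26  2.43 -1.1   0.23  2.62]
-0.28542425316514275 0.005917190576281683 0.7 0.15 -1.57 [-0.06  0.   -0.06  0.  ] [ 0.39  0.01 -0.34] [-0.19  1.38  0.19  1.96 -1.1   0.23 -0.57]
0.2854144662021885 -0.006371762194828419 0.7 0.15 1.57 [-0.06  0.   -0.06  0.  ] [ 0.39  0.01 -0.34] [-0.19  1.38  0.19  1.96 -1.1   0.23  2.57]
0.28781740258702104 0.012896780702866876 0.7 0.4 2.8 [ 0.   -0.06  0.    0.18] [ 0.47 -0.18 -0.02] [ 0.79  0.8  -0.7   2.39  2.06  0.46  2.94]
0.27841373530656083 0.003567307607027184 0.5 0.15 2.8 [-0.06  0.   -0.06 -0.18] [ 
[... 1357 characters left out ...]
45063905 0.0421120579761657 0.35 0.15 2.8 [-0.06  0.   -0.06 -0.18] [ 0.24 -0.15 -0.09] [ 0.57  0.88  0.14  2.44 -1.1   0.23  2.44]
0.24767742278511595 1.6484246574954645e-05 0.5 0.4 -1.57 [0.06 0.   0.06 0.  ] [ 0.76 -0.    0.58] [-0.05  0.73 -0.    0.18  0.    1.98 -1.62]
-0.24767712083750065 0.0003769563804519344 0.5 0.4 1.57 [0.06 0.   0.06 0.  ] [ 0.76 -0.    0.58] [-0.05  0.73  0.    0.18 -0.    1.98  1.52]
0.2624919653097732 0.022370783947227284 0.7 0.15 2.8 [ 0.   -0.06  0.    0.18] [ 0.46 -0.32 -0.11] [ 0.89  0.95 -0.38  2.21  2.53  0.23  2.94]
0.25836786684459884 -0.02546338744242035 0.35 0.15 2.8 [0.06 0.   0.   0.18] [ 0.62  0.2  -0.09] [ 0.12  1.12 -0.93  1.96  1.66  0.83  2.94]
```

The model says that stretching out and up past the reach limit should tilt the tool a little more each row, and a half turn about z then reverses the direction of the tilt. I'll test that in free space.

```bash
python3 -m crank '[[0.015,-0.06,0.03,0.18,1],[0.015,-0.06,0.03,0.18,1],[0.015,-0.06,0.03,0.18,1],[0.015,-0.06,0.03,0.18,1],[0.015,-0.06,0.03,0.18,1],[0.015,-0.06,0.03,0.18,1],[0.015,-0.06,0.03,0.18,1],[0.015,-0.06,0.03,0.18,1]]' >/dev/null; python3 -c "from h import *;show()"; python3 -m crank '[[0.015,-0.06,0.06,0.13,1],[0.015,-0.06,0.06,0,1],[0.015,-0.06,0.06,0,1],[0.015,-0.06,0.06,0,1],[0.015,-0.06,0.06,0,1],[0.015,-0.06,0.06,0,1],[0.015,-0.06,0.06,0,1],[0.015,-0.06,0.06,0,1]]' >/dev/null; python3 -c "from h import *;show()"
```

```text
t 3.15 q [ 1.61  0.79 -1.11  0.69  0.75  1.96  1.05] tcp [ 0.16  -0.691  0.438] z [-0.024  0.028 -0.999] y [ 0.996  0.089 -0.021] F [-0.3 -1.1 -0.1] gap 0.094 0.0
t 4.15 q [ 1.38  0.92  0.29  0.19 -0.42  1.98  1.26] tcp [ 0.166 -0.792  0.444] z [ 0.156 -0.033 -0.987] y [ 0.982 -0.103  0.159] F [-0.9 -0.1 -0.1] gap 0.0937 0.0
```

```bash
python3 -m crank '[[0.012,-0.06,0.06,0,1],[0.012,-0.06,0.06,0,1],[0.012,-0.06,0.06,0,1],[0.012,-0.06,0.06,0,1],[0.012,-0.06,0.06,0,1],[0.012,-0.06,0.06,0,1]]' >/dev/null; python3 -c "from h import *;show()"
```

```text
t 4.9 q [ 1.33  0.85  1.02  0.18 -1.1   1.98  1.3 ] tcp [ 0.171 -0.791  0.544] z [ 0.192 -0.188 -0.963] y [ 0.971 -0.105  0.214] F [-0.5 -1.2 -0. ] gap 0.094 0.0
```

```bash
python3 -m crank '[[-0.01,0.05,-0.05,0.16,1],[-0.01,0.05,-0.05,0.16,1],[0,0,0,0.16,1],[0,0,0,0.16,1],[0,0,0,0.16,1]]' >/dev/null; python3 -c "from h import *;show()"; python3 -m crank '[[0.012,-0.06,0.06,0,1],[0.012,-0.06,0.06,0,1],[0.012,-0.06,0.06,0,1],[0.012,-0.06,0.06,0,1],[0.012,-0.06,0.06,0,1],[0.012,-0.06,0.06,0,1],[0.012,-0.06,0.06,0,1],[0.012,-0.06,0.06,0,1],[0.012,-0.06,0.06,0,1],[0.012,-0.06,0.06,0,1]]' >/dev/null; sed -i 's/"F",/"up_xy",M[2,:2].round(3),"F",/' h.py; python3 -c "from h import *;show()"
```

```text
t 5.53 q [ 1.31  0.81  0.84  0.43 -0.94  1.98  2.09] tcp [ 0.163 -0.748  0.494] z [ 0.271 -0.029 -0.962] y [0.821 0.529 0.215] F [-0.9 22.4  0.4] gap 0.0935 0.0
t 6.78 q [ 1.35  0.79  0.9   0.18 -1.1   1.98  1.93] tcp [ 0.194 -0.77   0.591] z [ 0.294 -0.209 -0.933] y [0.828 0.544 0.139] up_xy [-0.333  0.139] F [-1.   0.1 -0.7] gap 0.0938 0.0
```

```bash
python3 -m crank '[[0.012,-0.06,0.06,0,1],[0.012,-0.06,0.06,0,1],[0.012,-0.06,0.06,0,1],[0.012,-0.06,0.06,0,1],[0.012,-0.06,0.06,0,1],[0.012,-0.06,0.06,0,1],[0.012,-0.06,0.06,0,1],[0.012,-0.06,0.06,0,1],[0.012,-0.06,0.06,0,1],[0.012,-0.06,0.06,0,1]]' >/dev/null;  python3 -c "from h import *;show()"
```

```text
t 8.03 q [ 1.35  0.63  0.91  0.19 -1.1   1.98  1.89] tcp [ 0.183 -0.723  0.709] z [ 0.32  -0.347 -0.882] y [0.843 0.53  0.097] up_xy [-0.462  0.097] F [ 0.9 -0.5  0.4] gap 0.0937 0.0
```

```bash
python3 -m crank '[[0,0.03,-0.06,0.18,1],[0,0,0,0.18,1],[0.012,-0.06,0.02,0.05,1],[0.012,-0.06,0.06,0,1],[0.012,-0.06,0.06,0,1],[0.012,-0.06,0.06,0,1],[0.012,-0.06,0.06,0,1],[0.012,-0.06,0.06,0,1],[0.012,-0.06,0.06,0,1],[0.012,-0.06,0.06,0,1],[0.012,-0.06,0.06,0,1],[0.012,-0.06,0.06,0,1]]' >/dev/null;  python3 -c "from h import *;show()"
```

```text
t 9.53 q [ 1.43  0.59  0.72  0.19 -1.1   1.98  2.14] tcp [ 0.187 -0.698  0.752] z [ 0.441 -0.345 -0.828] y [0.657 0.753 0.035] up_xy [-0.559  0.035] F [ 0.2 -1.6  0.2] gap 0.094 0.0
```

```bash
python3 - <<'E'
s=open('kin.py').read()
s=s.replace("def fit():","""del D[1]
D+=[([1.38,.92,.29,.19,-.42,1.98,1.26],[.166,-.792,.444],[.156,-.033,-.987],[.982,-.103,.159]),
([1.33,.85,1.02,.18,-1.1,1.98,1.3],[.171,-.791,.544],[.192,-.188,-.963],[.971,-.105,.214]),
([1.35,.79,.90,.18,-1.1,1.98,1.93],[.194,-.77,.591],[.294,-.209,-.933],[.828,.544,.139]),
([1.35,.63,.91,.19,-1.1,1.98,1.89],[.183,-.723,.709],[.32,-.347,-.882],[.843,.53,.097]),
([1.43,.59,.72,.19,-1.1,1.98,2.14],[.187,-.698,.752],[.441,-.345,-.828],[.657,.753,.035])]
def fit():""").replace("itertools.product([1,-1],repeat=4)","[(-1,)*4]")
open('kin.py','w').write(s)
m=open('sim.py').read().replace('; d=p[1]-p[6]; p[6]=.35; p[1]=d+.35','')
open('sim.py','w').write(m)
E
python3 kin.py; cat > path.py <<'E'
from sim import *
from cell import bot
np.set_printoptions(precision=2,suppress=True)
def run(rows,w=1.0,v=True,s=None):
    s=s or bot.sense(); q=np.array(s["joint_pos"]);T,M=fk(q,p)
    for i,r in enumerate(rows):
        q,T,M=step(q,T,M,np.array(r),w)
        if v and i%4==3 or i==len(rows)-1: print(i,"q",q,"T",T,"up",M.as_matrix()[2,:2],"z",M.as_matrix()[:,2])
E
python3 - <<'E'
from path import *
for sg,n in((-1,14),(1,21)):
    print(sg)
    # retract, swing to front while turning
    A=[[.02,.05,-.06,.18*sg]]*4
    B=[[.03,.055,0,.18*sg]]*(n-4)
    run(A+B)
    print('keep place'); run([[-.01,.04,-.06,0]]*4+[[0,0,0,.18*sg]]*n)
E
```

```text
0.008086232476512379 [-0.033  0.337  0.553 -0.003  0.387  0.004  0.4   -4.744 -1.    -1.
 -1.    -1.     0.   ]
[[ 0.015  0.028  0.009  0.     0.001  0.    -0.001  0.    -0.001]
 [ 0.05   0.028  0.002  0.001  0.002  0.    -0.002 -0.001 -0.002]
 [ 0.055  0.028  0.005  0.001  0.003  0.    -0.002 -0.    -0.002]
 [ 0.046 -0.029 -0.007 -0.004 -0.003 -0.     0.001  0.     0.002]
 [ 0.038 -0.007 -0.001 -0.004 -0.004  0.    -0.    -0.001  0.003]
 [-0.009  0.01   0.021 -0.003 -0.006 -0.001 -0.    -0.007 -0.003]
 [-0.018 -0.01  -0.014 -0.009 -0.005 -0.001  0.002  0.003 -0.008]
 [-0.008 -0.012 -0.005 -0.005 -0.009  0.001 -0.002  0.005 -0.011]
 [-0.019 -0.008  0.004 -0.009 -0.012  0.002  0.005 -0.007 -0.011]
 [-0.002 -0.014 -0.013 -0.006 -0.005 -0.001  0.003 -0.003 -0.006]]
-1
3 q [ 0.53  0.19  0.75  1.23 -0.1   1.23  1.39] T [ 0.24 -0.61  0.61] up [-0.52  0.04] z [ 0.12 -0.5  -0.86]
7 q [-0.14  0.39  1.13  1.04  0.12  1.67  0.37] T [ 0.35 -0.43  0.62] up [-0.5   0.04] z [-0.23 -0.45 -0.86]
11 q [-0.31  0.58  1.1   1.06 -0.02  1.98 -0.52] T [ 0.41 -0.22  0.53] up [-0.49  0.08] z [-0.45 -0.22 -0.
[... 1389 characters left out ...]
   0.59] up [-0.53  0.03] z [ 0.42 -0.33 -0.84]
7 q [ 1.6   0.53  0.04  0.66 -0.63  1.98  2.94] T [ 0.16 -0.62  0.62] up [-0.53  0.05] z [ 0.53  0.04 -0.85]
11 q [ 1.64  0.71 -1.06  0.68  0.06  1.98  2.94] T [ 0.3  -0.53  0.56] up [-0.52  0.04] z [ 0.41  0.33 -0.85]
15 q [ 1.28  0.74 -1.25  0.84  0.17  1.98  2.94] T [ 0.46 -0.32  0.53] up [-0.51  0.1 ] z [ 0.12  0.5  -0.86]
19 q [ 0.77  0.75 -1.25  0.94  0.19  1.98  2.94] T [ 0.54 -0.05  0.5 ] up [-0.48  0.17] z [-0.23  0.45 -0.86]
23 q [ 0.24  0.77 -1.25  1.02  0.24  1.98  2.94] T [0.47 0.21 0.46] up [-0.44  0.25] z [-0.47  0.18 -0.86]
24 q [ 0.1   0.78 -1.25  1.05  0.25  1.98  2.94] T [0.44 0.26 0.45] up [-0.42  0.27] z [-0.49  0.09 -0.86]
```

```bash
python3 - <<'E'
from path import *
run([[.01,.03,-.06,-.18]]*6+[[.035,.06,0,-.18]]*6+[[.035,.05,0,-.18]]*2+[[.02,.06,-.01,0]]*2)
E
```

```text
3 q [ 0.53  0.25  0.84  1.24 -0.17  1.18  1.46] T [ 0.23 -0.65  0.59] up [-0.53  0.03] z [ 0.09 -0.52 -0.85]
7 q [-0.21  0.49  1.31  1.46  0.01  1.27  0.41] T [ 0.32 -0.48  0.47] up [-0.52  0.03] z [-0.27 -0.45 -0.85]
11 q [-0.24  0.75  1.2   1.03 -0.18  1.98 -0.46] T [ 0.45 -0.24  0.47] up [-0.52  0.03] z [-0.5  -0.16 -0.85]
15 q [-0.27  0.69  0.61  1.08 -0.22  1.98 -1.36] T [ 0.5  -0.03  0.38] up [-0.5   0.04] z [-0.5   0.   -0.86]
```

```bash
python3 -m crank '[[0.01,0.03,-0.06,-0.18,1],[0.01,0.03,-0.06,-0.18,1],[0.01,0.03,-0.06,-0.18,1],[0.01,0.03,-0.06,-0.18,1],[0.01,0.03,-0.06,-0.18,1],[0.01,0.03,-0.06,-0.18,1]]' >/dev/null;  python3 -c "
from h import *;show()
from path import *
run([[.035,.06,-.025,-.18]]*6+[[.035,.05,-.01,-.18]]*2+[[.02,.06,-.01,0]]*2)"
```

```text
t 10.28 q [ 0.11  0.26  1.31  1.39 -0.29  1.08  1.56] tcp [ 0.253 -0.628  0.584] z [ 0.141 -0.549 -0.824] y [0.982 0.186 0.044] up_xy [-0.565  0.044] F [ 0.8 -0.4 -0.9] gap 0.0939 0.0
3 q [-0.21  0.57  1.32  1.34 -0.08  1.33  0.47] T [ 0.38 -0.47  0.48] up [-0.54  0.02] z [-0.25 -0.48 -0.84]
7 q [-0.18  0.89  1.19  0.9  -0.29  1.98 -0.43] T [ 0.52 -0.25  0.41] up [-0.53  0.02] z [-0.5  -0.2  -0.85]
9 q [-0.21  0.79  0.64  0.9  -0.06  1.98 -0.87] T [ 0.55 -0.13  0.38] up [-0.53  0.02] z [-0.49 -0.2  -0.85]
```

```bash
python3 -m crank '[[0.03,0.055,-0.03,-0.18,1],[0.03,0.055,-0.03,-0.18,1],[0.03,0.055,-0.03,-0.18,1],[0.03,0.055,-0.03,-0.18,1],[0.02,0.055,-0.03,-0.18,1],[0.02,0.055,-0.03,-0.18,1]]' >/dev/null;  python3 -c "
from h import *;show()
from path import *
run([[.01,.06,-.02,-.18]]*5+[[.01,.06,-.01,0]]*3)"
```

```text
t 11.03 q [-0.41  0.54  1.26  1.5   0.05  1.37  0.06] tcp [ 0.373 -0.373  0.441] z [-0.323 -0.431 -0.842] y [ 0.76  -0.649  0.041] up_xy [-0.537  0.041] F [-0.5 -0.5  1.2] gap 0.0939 0.0
3 q [-0.52  0.81  1.32  1.42 -0.3   1.82 -0.63] T [ 0.4  -0.12  0.35] up [-0.54  0.02] z [-0.53 -0.09 -0.84]
7 q [-0.77  0.91  1.26  1.35 -0.59  1.98 -1.14] T [0.44 0.12 0.3 ] up [-0.54  0.02] z [-0.54  0.   -0.84]
```

```bash
python3 -m crank '[[0.01,0.04,-0.01,-0.18,1],[0.01,0.04,-0.01,-0.18,1],[0.01,0.05,-0.01,-0.18,1],[0.01,0.05,-0.01,-0.18,1],[0.02,0.05,-0.01,-0.18,1],[0.02,0.05,0,0,1],[0.02,0.05,0,0,1]]' >/dev/null;  python3 - <<'E'
from h import *;show()
from cell import bot
c=bot.camera("top")
np.set_printoptions(precision=3,suppress=True)
for n,a,b,j in(("1",(150,143),(210,138),(190,330)),("2",(304,150),(368,142),(352,332)),("3",(473,130),(537,123),(518,315)),("4",(640,120),(702,120),(664,310))):
    X=plane(c,np.array([a,b,j])/4+[130,195]-.4,.057)[:,:2]
    m=X[:2].mean(0); d=X[2]-m; L=np.linalg.norm(d); d/=L
    print(n,"tips",X[:2].ravel(),"span",np.linalg.norm(X[0]-X[1]),"L",L,"yaw(jaw dir-pi)",np.arctan2(-d[1],-d[0]),"grip",m+d*.014)
e=plane(c,np.array([(112,95),(752,57),(768,354),(105,397)])/4+[130,195]-.4,.025)[:,:2]
d=e[1]-e[0]; print("front",e, np.arctan2(d[0],-d[1]))
E
```

```text
t 11.9 q [-0.28  0.68  0.73  1.17 -0.2   1.98 -1.2 ] tcp [ 0.462 -0.072  0.386] z [-0.553 -0.012 -0.833] y [-0.033 -0.999  0.037] up_xy [-0.552  0.037] F [ 0.6 -0.7 -1.4] gap 0.0941 0.0
1 tips [0.491 0.391 0.493 0.353] span 0.03841681599293568 L 0.1206249658732654 yaw(jaw dir-pi) 0.0996062290372134 grip [0.478 0.37 ]
2 tips [0.483 0.292 0.487 0.251] span 0.0411989262013867 L 0.11857234406590264 yaw(jaw dir-pi) 0.1122288250872313 grip [0.471 0.27 ]
3 tips [0.493 0.183 0.496 0.142] span 0.04143500546303618 L 0.12022518483121741 yaw(jaw dir-pi) 0.07363450170922468 grip [0.481 0.162]
4 tips [0.496 0.075 0.495 0.035] span 0.040114568970030726 L 0.1207780186720985 yaw(jaw dir-pi) -0.05272181713636605 grip [0.482 0.056]
front [[ 0.528  0.431]
 [ 0.541  0.002]
 [ 0.346 -0.003]
 [ 0.331  0.424]] 0.031060692506455705
```

```bash
python3 -m crank '[[0.034,0.032,-0.02,-0.02,0.8],[0.034,0.032,-0.04,-0.02,0.8],[0.034,0.032,-0.05,-0.02,0.8],[0.034,0.032,-0.06,-0.02,0.8],[0,0,0,0,0.8]]' 8 >/dev/null;  python3 -c "
from h import *;show()"
```

```text
t 12.57 q [-0.22  0.94  0.42  0.96 -0.3   1.9  -1.55] tcp [0.575 0.034 0.23 ] z [-0.566  0.027 -0.824] y [-0.104 -0.994  0.039] up_xy [-0.565  0.039] F [-0.4 -0.2  0.4] gap 0.0751 0.0
```

```bash
python3 -m crank '[[0.035,0.015,0,0,0.8],[-0.034,0.004,-0.048,0,0.8],[-0.034,0.003,-0.048,0,0.8],[-0.034,0,-0.048,0,0.8],[0,0,0,0,0.8]]' 8 >/dev/null;  python3 - <<'E'
from h import *;show()
from cell import bot
c=bot.camera("top");a=c["image"][170:310,130:350]
cv2.imwrite("pics/crop2.png",cv2.resize(a,None,fx=3.5,fy=3.5,interpolation=cv2.INTER_CUBIC)[:,:,::-1])
E
```

```text
t 13.2 q [-0.19  0.93  0.19  1.36 -0.2   1.48 -1.64] tcp [0.504 0.052 0.092] z [-0.565  0.027 -0.824] y [-0.107 -0.993  0.041] up_xy [-0.565  0.041] F [ 0.4 -0.5  0.2] gap 0.0754 0.0
```

View pics/crop2.png

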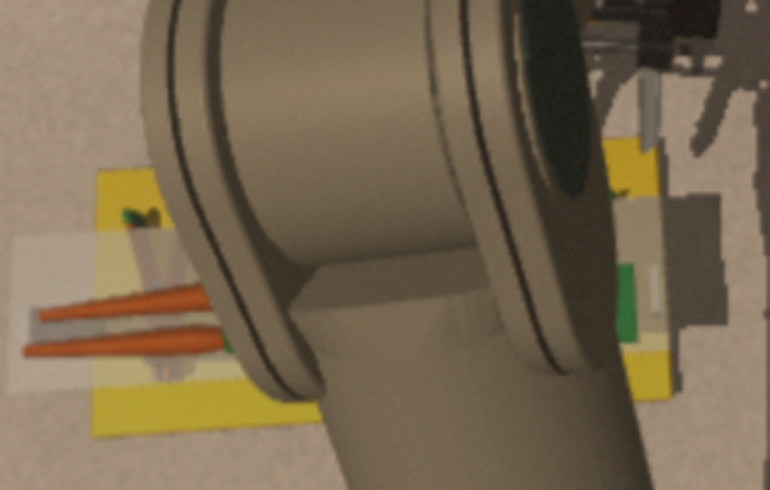

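The arm hides the clips in the top view; one finger shows at (648, 110), outside the handle end at (620, 192). I'm going down by measurement and watching the contact force.

```bash
python3 -m crank '[[-0.02,0.002,-0.03,0,0.8],[-0.01,0.002,-0.025,0,0.8],[0,0,0,0,0.8]]' 8 >/dev/null;  python3 -c "from h import *;show()"; python3 -m crank '[[0,0,0,0,0],[0,0,0,0,0],[0,0,0,0,0],[0,0,0,0,0]]' 8 >/dev/null;  python3 -c "from h import *;show()"
```

```text
t 13.62 q [-0.2   0.96  0.18  1.46 -0.21  1.33 -1.63] tcp [0.481 0.057 0.038] z [-0.557  0.027 -0.83 ] y [-0.107 -0.994  0.039] up_xy [-0.556  0.039] F [-0.4  0.4 -1. ] gap 0.0751 0.0
t 14.12 q [-0.2   0.96  0.18  1.47 -0.21  1.33 -1.63] tcp [0.48  0.058 0.037] z [-0.558  0.028 -0.83 ] y [-0.106 -0.994  0.038] up_xy [-0.557  0.038] F [-0.8 -0.4 -0.8] gap 0.0386 0.0
```

```bash
python3 -m crank '[[0,0,0,0,0],[0,0,0,0,0],[0,0,0,0,0],[0,0,0,0,0]]' 8 >/dev/null;  python3 -c "from h import *;show()"
```

```text
t 14.62 q [-0.2   0.96  0.18  1.47 -0.21  1.33 -1.63] tcp [0.479 0.058 0.037] z [-0.558  0.028 -0.829] y [-0.106 -0.994  0.038] up_xy [-0.557  0.038] F [0.6 0.1 1.1] gap 0.001 0.0
```

```bash
python3 - <<'E'
from cell import bot
import cv2
c=bot.camera("side");a=c["image"][110:250,230:390]
cv2.imwrite("pics/crop3.png",cv2.resize(a,None,fx=4.2,fy=4.2,interpolation=cv2.INTER_CUBIC)[:,:,::-1])
E
```

```text
(no output)
```

View pics/crop3.png

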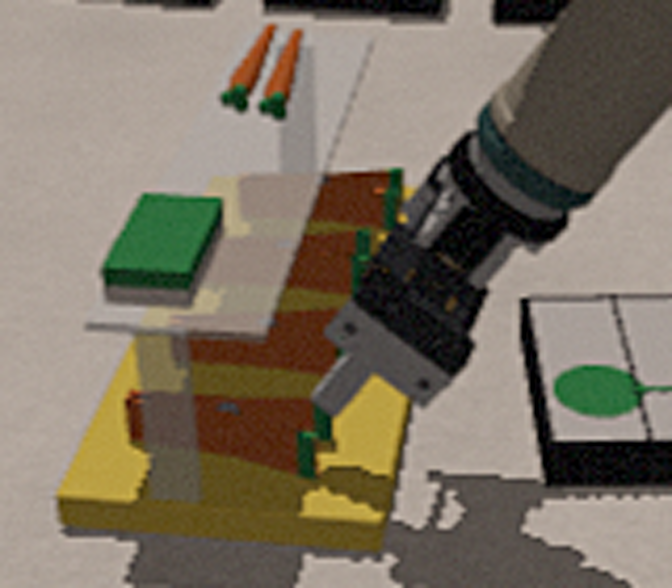

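```bash
python3 - <<'E'
from cell import bot
from h import *
c=bot.camera("side")
X=np.array([[.479,.058,.037],[.479,.058,.057],[.495,.035,.057],[.495,.035,.025],[.495,.075,.057],[.495,.075,.025],[.541,.002,.025],[.346,-.003,.025],[.505,.035,.057],[.505,.075,.057]])
print(((proj(c,X)-[230,110])*4.2).round())
E
```

```text
[[289. 438.]
 [288. 412.]
 [306. 436.]
 [308. 479.]
 [319. 399.]
 [321. 440.]
 [373. 520.]
 [ 53. 493.]
 [322. 438.]
 [335. 400.]]
```

```bash
python3 - <<'E'
from cell import bot
from h import *
c=bot.camera("top")
for z in(.092,.11,.13): print(z,((proj(c,[[.504+(z-.092)*.6,.052-.0375-.006,z]])-[130,170])*3.5).round())
s=bot.camera("side"); a=s["image"][180:235,270:340]
cv2.imwrite("pics/crop4.png",cv2.resize(a,None,fx=10,fy=10,interpolation=cv2.INTER_CUBIC)[:,:,::-1])
X=[[.479,.058,.037],[.4724,.058,.041],[.4856,.058,.033],[.4924,.058,.057],[.500,.058,.053]]
print(((proj(s,X)-[270,180])*10).round())
E
```

```text
0.092 [[648. 171.]]
0.11 [[647. 152.]]
0.13 [[646. 130.]]
[[289. 343.]
 [264. 329.]
 [314. 358.]
 [337. 286.]
 [367. 301.]]
```

View pics/crop4.png

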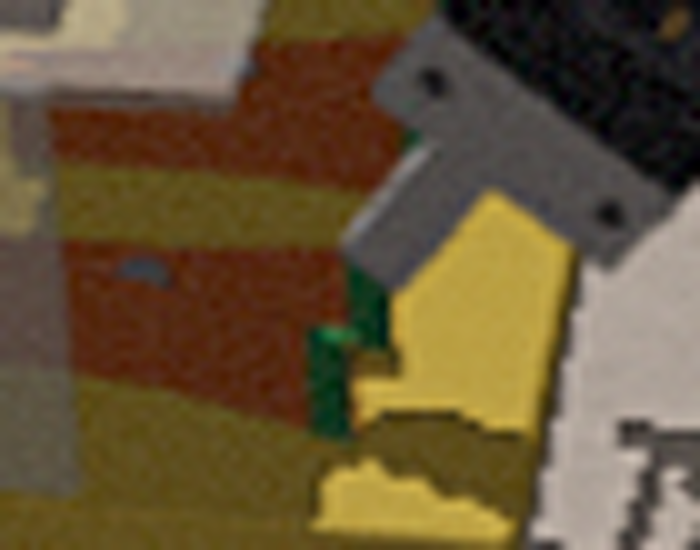

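```bash
python3 - <<'E'
from cell import bot
from h import *
s=bot.camera("side");t=bot.camera("top")
from scipy.optimize import least_squares
u=np.array([370,267])/10+[270,180]; v=np.array([648,150])/3.5+[130,170]
B1=np.array([.479,.054,.037]);B2=np.array([.504,.0085,.092])
r=least_squares(lambda d:np.r_[proj(s,B1+d)[0]-u,proj(t,B2+d)[0]-v],[0,0,0]);print(r.x,r.fun)
o=plane(s,[u],.06);print(o, plane(s,[u],.07),plane(s,[u],.05))
a=t["image"][190:260,270:350]
cv2.imwrite("pics/crop5.png",cv2.resize(a,None,fx=8,fy=8,interpolation=cv2.INTER_CUBIC)[:,:,::-1])
E
```

```text
[0.01646586 0.0012139  0.02625153] [-2.42009456  0.59437732 -0.86157989 -2.23278964]
[[0.50003644 0.06328838 0.06      ]] [[0.50311055 0.04941491 0.07      ]] [[0.49696233 0.07716185 0.05      ]]
```

View pics/crop5.png

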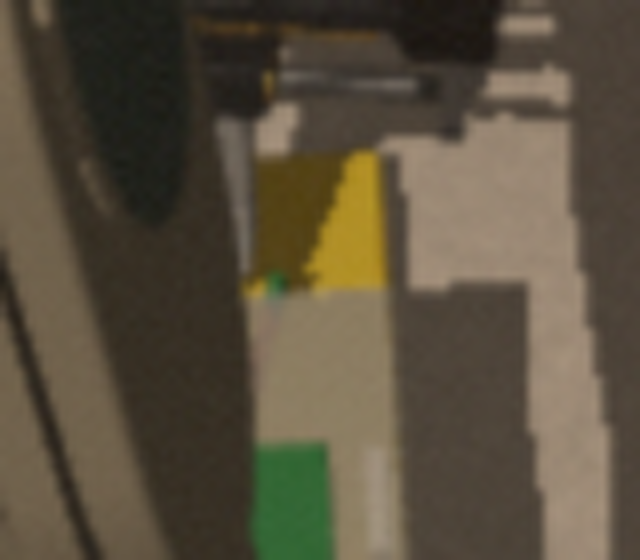

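The views show the real fingertips about 30 mm short of the reported TCP along the tool axis: visible tip at crop (370, 267), predicted at (289, 343). The fingers closed above the handles. I'll open, go about 30 mm deeper along the tool axis, and squeeze again.

```bash
python3 -m crank '[[0.005,0,0.01,0,0.8],[0,0,0,0,0.8],[0,0,0,0,0.8],[0,0,0,0,0.8],[-0.012,0,-0.015,0,0.8],[-0.008,-0.001,-0.012,0,0.8],[0,0,0,0,0.8]]' 8 >/dev/null;  python3 -c "from h import *;show()"
```

```text
t 15.8 q [-0.2   0.96  0.18  1.52 -0.21  1.27 -1.62] tcp [0.463 0.057 0.02 ] z [-0.56   0.028 -0.828] y [-0.106 -0.994  0.039] up_xy [-0.56   0.039] F [-0.  -0.1  0. ] gap 0.0672 0.0
```

```bash
python3 -m crank '[[-0.004,0,-0.006,0,0.8],[0,0,0,0,0.8],[0,0,0,0,0.1],[0,0,0,0,0.1],[0,0,0,0,0.1],[0,0,0,0,0.1]]' 8 >/dev/null;  python3 -c "from h import *;show()";python3 -m crank '[[0,0,0,0,0.1],[0,0,0,0,0.1],[0,0,0,0,0.1]]' 8 >/dev/null;  python3 -c "from h import *;show()"
```

```text
t 16.55 q [-0.2   0.97  0.17  1.53 -0.22  1.26 -1.62] tcp [0.46  0.057 0.014] z [-0.558  0.028 -0.83 ] y [-0.106 -0.994  0.038] up_xy [-0.557  0.038] F [ 0.  -0.4  0.1] gap 0.0443 8.0
t 16.93 q [-0.2   0.97  0.17  1.53 -0.22  1.26 -1.62] tcp [0.46  0.057 0.014] z [-0.558  0.028 -0.829] y [-0.106 -0.994  0.038] up_xy [-0.557  0.038] F [1.1 0.2 0.1] gap 0.044 8.0
```

Clip 4 (at y≈0.06) stays at 44 mm under 8 N, so it is firm. Next is clip 3.

```bash
python3 -m crank '[[0,0,0,0,0.8],[0,0,0,0,0.8],[0,0,0,0,0.8],[0.02,0,0.03,0,0.8],[0.02,0,0.03,0,0.8],[0,0.053,0,0.06,0.8],[0,0.053,0,0.06,0.8],[-0.01,0,-0.015,0,0.8],[0,0,0,0,0.8]]' 8 >/dev/null;  python3 -c "from h import *;show()"
```

```text
t 18.05 q [-0.36  0.97  0.14  1.35 -0.21  1.43 -1.71] tcp [0.489 0.163 0.059] z [-0.56  -0.041 -0.828] y [ 0.015 -0.999  0.039] up_xy [-0.56   0.039] F [-0.1 -0.5 -0.2] gap 0.0748 0.0
```

```bash
python3 -m crank '[[-0.01,0,-0.015,0,0.8],[-0.01,0,-0.015,0,0.8],[-0.01,0,-0.015,0,0.8],[0,0,0,0,0.8],[0,0,0,0,0.1],[0,0,0,0,0.1],[0,0,0,0,0.1],[0,0,0,0,0.1],[0,0,0,0,0.1],[0,0,0,0,0.1],[0,0,0,0,0.1]]' 8 >/dev/null;  python3 -c "from h import *;show()"
```

```text
t 19.43 q [-0.37  0.99  0.13  1.46 -0.22  1.3  -1.7 ] tcp [0.461 0.163 0.014] z [-0.557 -0.039 -0.83 ] y [ 0.013 -0.999  0.038] up_xy [-0.557  0.038] F [1.8 0.3 3.2] gap 0.0432 7.9
```

Clip 3 is firm too (43 mm at 8 N). On to clip 2.

```bash
python3 -m crank '[[0,0,0,0,0.8],[0,0,0,0,0.8],[0,0,0,0,0.8],[0.02,0,0.03,0,0.8],[0.02,0,0.03,0,0.8],[0,0.054,0,0.02,0.8],[0,0.054,0,0.02,0.8],[-0.02,0,-0.015,0,0.8],[0,0,0,0,0.8]]' 8 >/dev/null;  python3 -c "from h import *;show()"; python3 -m crank '[[-0.01,0,-0.015,0,0.8],[-0.01,0,-0.015,0,0.8],[-0.01,0,-0.015,0,0.8],[0,0,0,0,0.8],[0,0,0,0,0.1],[0,0,0,0,0.1],[0,0,0,0,0.1],[0,0,0,0,0.1],[0,0,0,0,0.1],[0,0,0,0,0.1],[0,0,0,0,0.1]]' 8 >/dev/null;  python3 -c "from h import *;show()"
```

```text
t 20.55 q [-0.49  1.    0.11  1.26 -0.26  1.47 -1.82] tcp [0.478 0.272 0.059] z [-0.558 -0.064 -0.827] y [ 0.055 -0.998  0.039] up_xy [-0.561  0.039] F [ 1.5 -0.   0.1] gap 0.0752 0.0
t 21.93 q [-0.5   1.02  0.11  1.36 -0.27  1.35 -1.81] tcp [0.45  0.271 0.014] z [-0.555 -0.062 -0.829] y [ 0.054 -0.998  0.038] up_xy [-0.558  0.038] F [-0.1 -0.7  2.4] gap 0.0177 7.8
```

Clip 2 gives way to 17.7 mm, so it is weak. I'll tighten the grip and pull it out along +x before raising it.

```bash
python3 -m crank '[[0,0,0,0,0],[0,0,0,0,0],[0.01,0,0.01,0,0],[0.02,0,0.02,0,0],[0.03,0,0.02,0,0],[0.03,0,0.01,0,0],[0.03,0,0.01,0,0],[0.01,0,0.02,0,0],[0,0,0.03,0,0]]' 30 >/dev/null;  python3 -c "from h import *;show()
from cell import bot
c=bot.camera('side');a=c['image'][80:260,210:430]
cv2.imwrite('pics/crop6.png',cv2.resize(a,None,fx=3,fy=3)[:,:,::-1])"
```

```text
t 23.05 q [-0.42  1.1   0.13  0.79 -0.25  1.84 -1.85] tcp [0.581 0.271 0.133] z [-0.555 -0.061 -0.829] y [ 0.052 -0.998  0.039] up_xy [-0.558  0.039] F [0.4 0.1 0.2] gap 0.016 29.7
```

View pics/crop6.png

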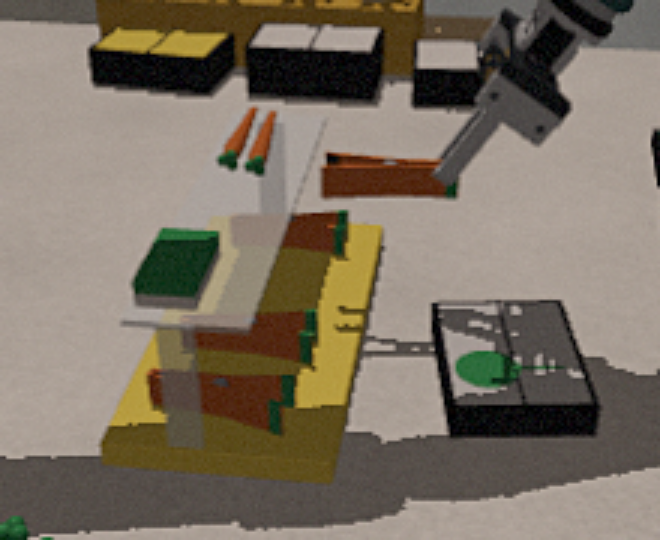

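The side view shows clip 2 held level, clear of the shelf; the other three still lie in place. Carrying it to the tray.

```bash
python3 -m crank '[[0.002,-0.03,0.01,0,0],[0,-0.05,0,0,0],[0,-0.05,0,0,0],[0,-0.05,0,0,0],[0,-0.055,0,0,0],[0,-0.055,0,0,0],[0,-0.055,0,0,0],[0,-0.055,0,0,0],[0,-0.055,0,0,0],[0,-0.05,0,0,0],[0,-0.016,0,0,0],[0,0,0,0,0]]' 30 >/dev/null;  python3 -c "from h import *;show()"
```

```text
t 24.6 q [ 0.16  1.05  0.23  0.89  0.04  1.75 -1.21] tcp [ 0.582 -0.25   0.144] z [-0.555 -0.06  -0.83 ] y [ 0.052 -0.998  0.038] up_xy [-0.557  0.038] F [-0.1  0.7 -0.9] gap 0.016 29.7
```

```bash
python3 -m crank '[[0,0,-0.04,0,0],[0,0,-0.04,0,0],[0,0,-0.035,0,0],[0,0,-0.017,0,0],[0,0,0,0,0],[0,0,0,0,0.3],[0,0,0,0,0.6],[0,0,0,0,0.6],[0,0,0,0,0.6],[0,0,0,0,0.6]]' 10 >/dev/null;  python3 -c "from h import *;show()";  python3 -m crank '[[0.01,0,0.02,0,0.6],[0.02,0,0.04,0,0.6],[0.01,0.03,0.05,0,0.6],[0,0.05,0.02,0,0.6],[0,0.05,0,0,0.8]]' 8 >/dev/null;  python3 - <<'E'
from h import *;show()
from cell import bot
s=bot.camera("side")["image"];t=bot.camera("top")["image"]
A=cv2.resize(s[100:370,200:420],None,fx=2,fy=2);B=cv2.resize(t[140:300,120:450],None,fx=1.4,fy=1.4)
o=np.zeros((540,440+B.shape[1],3),np.uint8);o[:,:440]=A;o[:B.shape[0],440:]=B
cv2.imwrite('pics/crop7.png',o[:,:,::-1][:, :800])
E
```

```text
t 25.85 q [ 0.16  1.18  0.21  0.96  0.03  1.56 -1.24] tcp [ 0.582 -0.25   0.012] z [-0.555 -0.061 -0.829] y [ 0.053 -0.998  0.038] up_xy [-0.557  0.038] F [ 0.2 -0.5  0. ] gap 0.056 0.0
t 26.48 q [ 0.01  1.08  0.2   0.82 -0.03  1.83 -1.37] tcp [ 0.624 -0.119  0.144] z [-0.552 -0.062 -0.832] y [ 0.052 -0.998  0.039] up_xy [-0.554  0.039] F [-0.3 -0.1 -0.8] gap 0.0632 0.0
```

View pics/crop7.png

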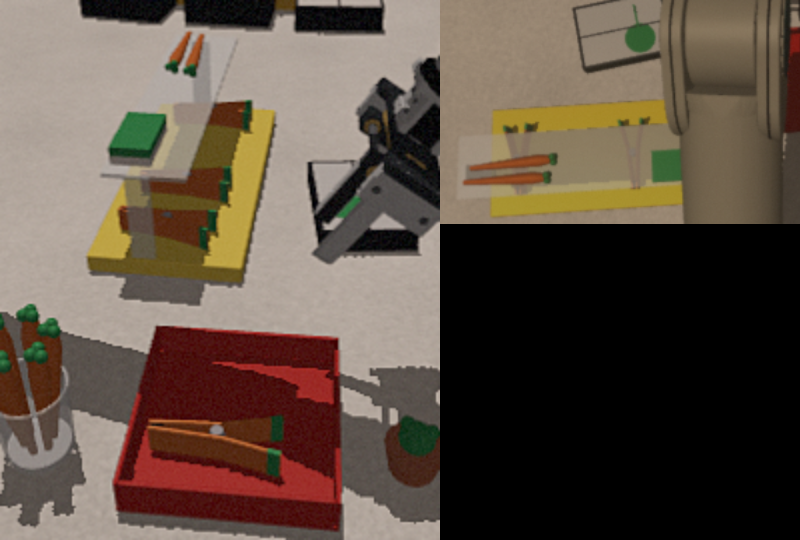

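Clip 2 lies upright in the tray, around (215, 440). The other three are on the display. Now clip 1.

```bash
python3 -m crank '[[0,0.03,0,0,0.8],[0,0.055,0,0,0.8],[0,0.055,0,0,0.8],[0,0.055,0,0,0.8],[0,0.055,0,0,0.8],[-0.01,0.055,0,0,0.8],[-0.01,0.055,0,0,0.8],[-0.01,0.055,0,0,0.8],[-0.015,0.055,0,0,0.8],[-0.015,0.02,-0.02,0,0.8],[-0.02,0,-0.03,0,0.8],[0,0,0,0,0.8]]' 8 >/dev/null;  python3 -c "from h import *;show()"
```

```text
t 28.07 q [-0.54  1.15  0.1   0.8  -0.3   1.77 -1.97] tcp [0.539 0.37  0.09 ] z [-0.561 -0.065 -0.825] y [ 0.054 -0.998  0.041] up_xy [-0.563  0.041] F [-0.1 -0.4  1.4] gap 0.075 0.0
```

```bash
python3 -m crank '[[-0.031,0,0,0,0.8],[-0.017,0,-0.026,0,0.8],[-0.017,0,-0.026,0,0.8],[-0.016,0,-0.023,0,0.8],[0,0,0,0,0.8],[0,0,0,0,0.1],[0,0,0,0,0.1],[0,0,0,0,0.1],[0,0,0,0,0.1],[0,0,0,0,0.1],[0,0,0,0,0.1],[0,0,0,0,0.1]]' 8 >/dev/null;  python3 -c "from h import *;show()"
```

```text
t 29.57 q [-0.59  1.09  0.09  1.16 -0.31  1.46 -1.94] tcp [0.461 0.37  0.017] z [-0.556 -0.062 -0.829] y [ 0.054 -0.998  0.038] up_xy [-0.558  0.038] F [-0.1 -0.3  2.1] gap 0.0173 7.9
```

Clip 1 is weak as well (17.3 mm). I'll carry it over the same way.

```bash
python3 -m crank '[[0,0,0,0,0],[0,0,0,0,0],[0.01,0,0.01,0,0],[0.02,0,0.02,0,0],[0.03,0,0.02,0,0],[0.03,0,0.01,0,0],[0.03,0,0.01,0,0],[0.005,0,0.025,0,0],[0,0,0.035,0,0],[0,0,0,0,0]]' 30 >/dev/null;  python3 -c "from h import *;show()"
```

```text
t 30.82 q [-0.45  1.2  -0.14  0.5  -0.12  1.98 -2.09] tcp [0.585 0.371 0.149] z [-0.549 -0.052 -0.834] y [ 0.052 -0.998  0.028] up_xy [-0.551  0.028] F [-0.3  0.5 -0.1] gap 0.0159 29.9
```

```bash
python3 -m crank '[[0,-0.03,0,0,0],[0,-0.055,0,0,0],[0,-0.055,0,0,0],[0,-0.055,0,0,0],[0,-0.055,0,0,0],[0,-0.055,0,0,0],[0,-0.055,0,0,0],[0,-0.055,0,0,0],[0,-0.055,0,0,0],[0,-0.05,0,0,0],[0,-0.023,0,0,0],[0,0,0,0,0]]' 30 >/dev/null;  python3 -c "from h import *;show()"
```

```text
t 32.33 q [ 0.16  1.   -0.04  0.97  0.17  1.74 -1.42] tcp [ 0.583 -0.175  0.145] z [-0.553 -0.058 -0.831] y [ 0.049 -0.998  0.037] up_xy [-0.555  0.037] F [ 0.6  0.9 -0.4] gap 0.0159 29.9
```

```bash
python3 -m crank '[[0,0,-0.04,0,0],[0,0,-0.04,0,0],[0,0,-0.035,0,0],[0,0,-0.017,0,0],[0,0,0,0,0],[0,0,0,0,0.3],[0,0,0,0,0.6],[0,0,0,0,0.6],[0,0,0,0,0.6],[0,0,0,0,0.6]]' 10 >/dev/null;  python3 -c "from h import *;show()";  python3 -m crank '[[0.01,0,0.02,0,0.6],[0.02,0,0.04,0,0.6],[0.01,0.03,0.05,0,0.6],[0,0.055,0.03,0,0.6],[0,0.055,0,0,0.6],[0,0.05,0,0,0.6],[0,0,0,0,0.6],[0,0,0,0,0.6]]' >/dev/null;  python3 - <<'E'
from h import *;show()
from cell import bot
s=bot.camera("side")["image"]
cv2.imwrite('pics/crop8.png',cv2.resize(s[100:370,170:430],None,fx=2.2,fy=2.2)[:,:,::-1])
E
```

```text
t 33.58 q [ 0.17  1.14 -0.04  1.03  0.17  1.55 -1.45] tcp [ 0.583 -0.174  0.014] z [-0.552 -0.059 -0.832] y [ 0.052 -0.998  0.037] up_xy [-0.554  0.037] F [-0.6 -0.1  0.2] gap 0.0561 0.0
t 34.58 q [-0.06  1.06 -0.07  0.82  0.06  1.85 -1.64] tcp [0.623 0.015 0.154] z [-0.553 -0.06  -0.831] y [ 0.052 -0.998  0.038] up_xy [-0.555  0.038] F [ 0.9 -1.5 -0.3] gap 0.0565 0.0
```

View pics/crop8.png

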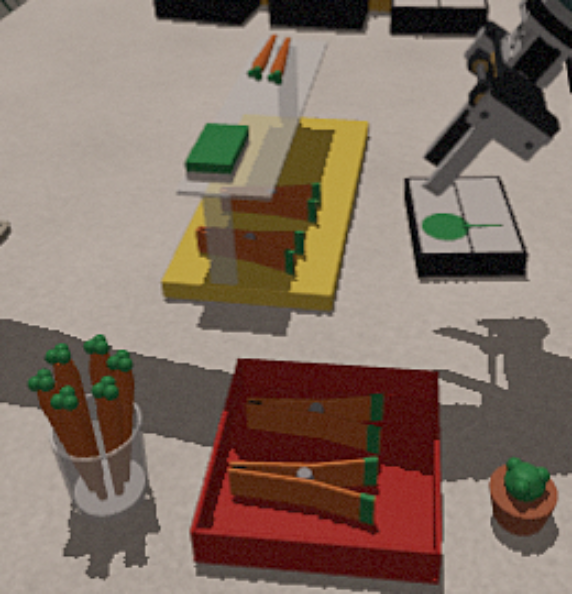

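Both weak clips lie upright in the tray at (315, 420) and (305, 488). Both firm ones are still on the display, the bystanders are undisturbed, and the arm is clear. Handing in.

```bash
python3 -c "from cell import bot; print(bot.job_done())"
```

```text
the job is handed in; nothing more can be done
None
```

I handed the job in at about 35 s: the two clips on the robot's left gave way to about 18 mm at 8 N and are in the red tray, the two on its right held at 43–44 mm and still lie on the display, and no verdict was returned.

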